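# Close a circuit-board holder on its board and latch it

### The job

Clamp the circuit board in the holder: lift the red release bar and keep it up while you slide the carriage up to the board and push the board fully home against the fixed jaw, far enough that the carriage's sprung lip is pushed part-way back. Then let go of the bar and ease the carriage along until the catch drops into a notch and stays there, without squeezing the board hard or forcing the catch, and leave the other things on the bench alone.

Things in the scene. Friction and masses are not known exactly. Their poses are not given: they have to be found in the camera images.
- holder: Adjustable circuit-board holder, fixed on the bench. Two aluminium rails (370 x 20 mm, 40 mm high, 208 mm over their outer faces) run along its y; a blue carriage bridges them and slides along y. Black fixed jaw at the +y end, tie bar 34 mm high at y = -198 mm. The board lies on inner ledges 26 mm up. Open down to the bench between the rails. Origin: on the bench, midway between the rails.
- fixed_jaw (a point): Middle of the inner face (it faces the holder's -y) of the black fixed jaw, where the board's far edge comes to bear; 125 mm along +y from the holder's origin, 27 mm above the bench. A lip above overhangs the board's edge by 4 to 5 mm with about 3 mm to spare. Axes as the holder's.
- notch_strip: Steel strip on top of the holder's +x rail: a square notch every 16 mm, 4.4 mm wide, 6 mm deep, ridges 11.6 mm wide between, ridge tops 48 mm above the bench. It is screwed on by hand: where its notches fall along the rail differs between holders and is not told, so feel for them. The catch is forced if it bears on it with more than 10 N. Origin: about the strip's middle, 40 mm up.
- carriage (a joint): How far the carriage has slid from its rear stop towards the fixed jaw (along the holder's +y), m, 0 to 0.125. It slides stiffly (about 5 N, 1 to 2 N more while the catch drags on the ridges) and stays where it is left. At 0.089 the lip just touches a board that is fully home.
- push_plate (a point): Middle of the rear face (it faces the holder's -y) of the blue carriage's push plate, 110 mm wide, 24 to 58 mm above the bench (this point: 41 mm); the bridge is flush above it up to 62 mm. To be pushed with shut fingers from behind, between the rails, where over 80 mm is free once the carriage is near the board. The middle of the red bar is 45 mm further along +y.
- bar_grip (a point): Middle of the release bar's red handle, which lies across the carriage along the holder's x: 120 mm long, 12 mm thick along y, 14 mm high, centre 95 mm above the bench with the catch in a notch, 100.5 mm on a ridge. Between its two posts (45 mm either side of the middle) it is free below down to the carriage's top, 62 mm above the bench. It moves with the carriage.
- release_bar (a joint): How far the release bar is lifted straight up, m: 0 = its catch (a steel tooth 3.4 mm thick) fully down in a notch, about 0.0055 = catch on a ridge, above 0.0065 = clear of the strip, 0.014 = upper stop. A spring presses it down: about 3 N when seated, 5 N on a ridge, 7 N near the top. Sideways pressure or a grip on the bar can keep it from dropping.
- lip (a joint): How far the black sprung lip at the carriage's front is pushed back into it, m: 0 = fully out, 0.022 = bottomed. It takes 3 N to start and 0.15 N more for each mm. It holds a board properly anywhere from 0.001 to 0.02; bottomed out, it squeezes the board hard (more than 15 N harms it).
- lip_face (a point): Middle of the front face of the sprung lip (144 mm wide), which meets the near edge of the board, 27 mm above the bench; 56 mm along +y from the middle of the red bar when the lip is fully out.
- circuit_board: Green circuit board with parts soldered on, 160 mm (its x) by 100 mm (its y) by 2.4 mm, about 0.11 kg, parts up to 15 mm high. Origin: middle of its underside. It lies loose on the ledges between the lip and the fixed jaw, 10 to 30 mm short of the fixed jaw, and slides easily along the ledges when the lip pushes it.
- board_far_edge (a point): Middle of the board's far edge (the one towards the fixed jaw), half-way up its thickness.
- spare_board: Bystander: bare green circuit board, 160 x 100 x 2.4 mm, beyond the fixed jaw's end. Origin: middle of its underside.
- parts_tray: Bystander: shallow white tray of components, 80 x 100 x 18 mm, past the holder's rear end. Origin: middle of its underside.
- screwdriver: Bystander: red-handled screwdriver, 170 mm long, lying on the robot's side of the holder.
- pen: Bystander: blue pen, 140 mm long, lying on the robot's side.
- multimeter: Bystander: black hand multimeter, 185 x 90 x 46 mm, lying on the left.
- breadboard: Bystander: white breadboard on a black plate, 85 x 190 x 10 mm, on the right.
- junction_box: Bystander: white square box, 85 x 85 x 38 mm, on the right.
There are look-alikes about, which are no part of the job. There is more than one size of the circuit_board; the job needs the smaller.

How it is judged:
On the way, in this order (a step that is already met when the one before it is completed fails the run):
1. the release bar is held up, clear of the notch strip, and the carriage has been slid at least 20 mm that way (value of joint release_bar above 0.0065 m and distance of lip_face from where it was at the start of the episode above 0.02 m), for 0.1 s.
2. the board has been pushed home against the fixed jaw (y of board_far_edge in the frame of fixed_jaw above -0.0025 m), for 0.1 s.
At the end, for the whole second after the job is handed in: The catch is down in a notch (release bar within 2 mm of fully down), the sprung lip is pushed back by 1 to 20 mm, the board lies flat and square (within 0.03 rad) with its far edge within 2.5 mm of the fixed jaw, and carriage and board are at rest (value of joint release_bar below 0.002 m and value of joint lip between 0.001 and 0.02 m and y of board_far_edge in the frame of fixed_jaw above -0.0025 m and angle between the x axis of circuit_board and the x axis of holder, either way round below 0.03 rad and angle between circuit_board's own z axis and vertical below 0.03 rad and velocity of joint carriage between -0.003 and 0.003 m/s and linear speed of circuit_board below 0.01 m/s); the robot touches nothing.
It fails at once if the lip presses on the board with more than 15 N (contact force between lip and circuit_board above 15 N).
It fails at once if the catch is forced against the notch strip with more than 10 N (contact force between release_bar and notch_strip above 10 N).
It fails at once if a bystander is moved by more than 15 mm (distance of any of spare_board, parts_tray, screwdriver, pen, multimeter, breadboard, junction_box from where it was at the start of the episode above 0.015 m).
It also fails if it takes over 51 s, if anything falls off the work surface, if the arm or the gripper's body presses on something with over 40 N, if the wrist force passes 120 N, or if a joint passes its speed limit or range.

### The arm

A 6-joint arm with a two-finger parallel gripper is mounted at the origin on the work surface. World frame = base frame: x ahead of the robot, y to its left, z up, the work surface at z = 0. Lengths are in m, angles in rad, forces in N, time in s.
With the tool pointing down it reaches from about 0.325 to 0.9 m from the base axis. Payload 3.5 kg.
Tool frame: the origin (TCP) lies at the very end of the fingers, on their centre line; the grasp point (between the pads) lies 19 mm behind it; z points along the fingers, y is the line along which they close (so a half turn about z gives the same grasp; the last joint's range is limited). The gripper opens to 85 mm and grips with 20 to 120 N. Pads are 22 mm wide; open, the fingers measure 114 mm over their backs; the gripper's body (76 mm by 85 mm) begins 54 mm behind the grasp point. The pads swing forward as they close: fully open they stand 13 mm farther back than shut.
Start: joints at [1.16, 0.276, -0.026, 1.268, 0, 1.467], TCP at [0.189, 0.596, 0.199] pointing down, gripper open.
Joint ranges: [-3.12, 3.12], [-0.85, 1.88], [-1.08, 1.24], [-1.95, 2.15], [-1.57, 1.53], [-3.14, 3.14]. Speed limits (rad/s): [2.57, 2.57, 3.14, 3.14, 3.14, 3.14].

### API

Orientations are given as [roll, pitch, yaw] about the fixed x, y, z axes, in that order (R = Rz(yaw) Ry(pitch) Rx(roll)).
In Python, from plant import arm gives the robot as it stands.
- The arm moves only by the tool drive_tool, never from a script. Its argument "motion" is a list of rows, each an object of numbers: "tx", "ty", "tz": the shift along the world's x, y, z in mm; "wx", "wy", "wz": the turn, a rotation vector about the world's x, y, z in degrees; "gripper": the finger opening in mm, from 0 to 85.4. In form: [{"tx": .., "ty": .., "tz": .., "wx": .., "wy": .., "wz": .., "gripper": ..}, ...]. A call has 1 to 10 rows; each row shifts and turns the commanded pose from where the row before left it; what a row does not reach is not made up. A row lasts 1/8 s, in which the tool goes at most 62.5 mm and 10.7 degrees, less where a joint would pass 70% of its speed; a pose out of reach is approached as far as the arm can. A call with a gripper value outside its range is refused whole. The fingers move at their own pace and stop on an object; the grip force is fixed at half the most. Time passes only in rows, so rows that do not move let the fingers close. It gives the time, the measured TCP pose, the force, the opening and the grip force at its end, in the units of the state.
- arm.sense(): the state, without advancing time (a new reading comes with each control period).
- arm.camera(name): name is "scene" or "top" or "wrist"; returns the picture (400x640x3 uint8, red, green, blue); there is no depth.
- arm.camera_params(name): a dict with "vertical_fov" (degrees; the focal length in pixels is half the picture's height over the tangent of half this angle, whatever the lens; pixels are square), "cx", "cy" (the principal point, pixels), "R" (3x3) and "t" (3): a world point X has camera coordinates R X + t. Camera axes: x right, y down, z forward; pixel columns grow to the right and rows downward; lengths in m; the calibration is good to about 2 mm. A picture is of the moment at which its call begins: read the wrist's pose just before it. camera_params takes no time and is no camera call; for the wrist camera it gives the pose at the moment of the call.
- arm.job_done(): hands the job in; it is judged then, once.
The state is a dict: "time_s": time; "joint_pos": joint angles; "dq": joint speeds; "joint_efforts": joint torques, N m; "position": TCP position; "tcp_rot": TCP orientation; "wrist_force": force on the tool from outside, world axes, zero at the start; "torque": the same for the moment, N m; "gripper_width": finger opening in m; "grasp_force": force on a finger pad.
Only numpy, scipy, OpenCV 4.12 (cv2) and the standard library are available. Lean on these libraries where they do the work, as an engineer would, in place of code of your own. Each camera call takes 0.05 s, during which the arm holds its last target. There are 200 camera calls.

## Working session

There is one attempt and no reset: what is moved stays moved. The work goes in short steps, Python scripts to look and compute and a tool call to move; the robot and the scene stay as the last step left them, time stands still between calls to the robot, and variables do not carry over. Pictures are saved under pics/ and viewed, at most 10 in all, crops included, and the job is handed in when it is done.

Besides the shell and the picture viewer there is one more tool, called after "Call:" by a JSON object that holds its "api" and its "payload". drive_tool: Moves the arm, as the interface text tells. Its arguments: {"type":"object","properties":{"motion":{"type":"array"}},"required":["motion"]}

```bash
mkdir -p pics
python3 - <<'E'
from plant import arm
import cv2
for n in("scene","top"):
    im=arm.camera(n); cv2.imwrite(f"pics/{n}0.png",im[:,:,::-1]); p=arm.camera_params(n); print(n,p)
s=arm.sense(); print(s)
E
```

```text
scene {'vertical_fov': 46.06744860269963, 'cx': 317.9688320380167, 'cy': 203.34368514740092, 'R': array([[-0.32307121,  0.94636257, -0.00478258],
       [ 0.66080836,  0.22196475, -0.71698254],
       [-0.67746388, -0.23479679, -0.69707472]]), 't': array([ 0.15348622, -0.21995042,  1.74004744])}
top {'vertical_fov': 42.788623909643796, 'cx': 325.97813752532863, 'cy': 193.0468764467943, 'R': array([[-0.01460988, -0.99986624, -0.00735276],
       [-0.9922644 ,  0.01540466, -0.12318298],
       [ 0.12327977,  0.00549619, -0.99235673]]), 't': array([0.0066229 , 0.46326142, 1.54690387])}
{'time_s': 0.1, 'joint_pos': array([ 1.15959369e+00,  2.77072812e-01, -2.77680397e-02,  1.26803060e+00,
        2.19592058e-05,  1.46740699e+00]), 'dq': array([ 0.00131376, -0.0024422 ,  0.00215421, -0.00054301, -0.00163807,
        0.00058457]), 'joint_efforts': array([ 8.68876377e-04, -4.46710253e+01,  2.96127963e+01,  8.47042131e-03,
       -8.01160218e-05,  2.28845261e-05]), 'position': array([0.18903599, 0.59489133, 0.19755031]), 'tcp_rot': array([-3.13953088e+00, -2.36004982e-04,  2.83377908e+00]), 'wrist_force': array([ 0.74266452, -0.03976986, -0.51400509]), 'torque': array([ 0.0520489 , -0.01438064,  0.03329293]), 'grasp_force': 0.0, 'gripper_width': 0.08542316486384419}
```

View pics/top0.png

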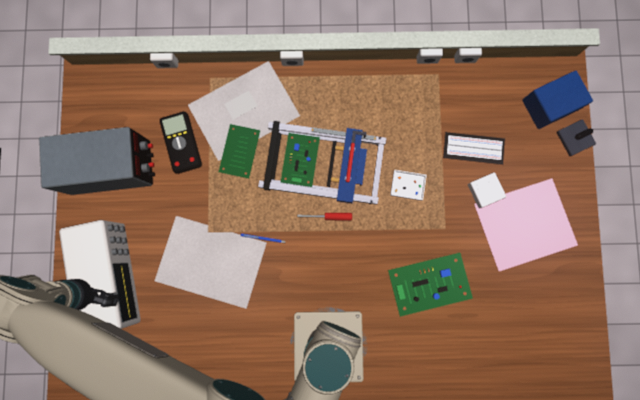

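View pics/scene0.png

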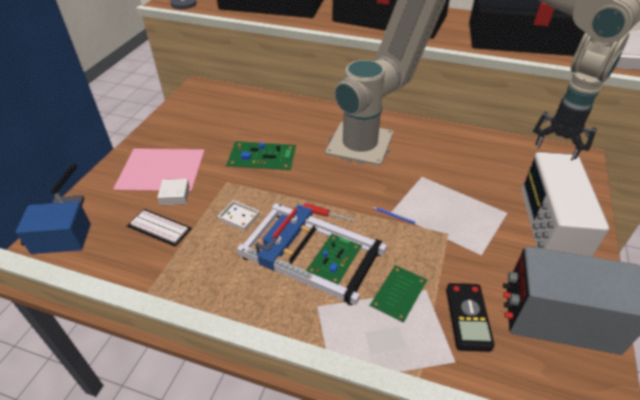

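```bash
cat > h.py <<'E'
import numpy as np, cv2
from plant import arm
def f(p): return 200/np.tan(np.radians(p["vertical_fov"]/2))
def ray(p,u,v,z):
    d=p["R"].T@np.array([(u-p["cx"])/f(p),(v-p["cy"])/f(p),1]); c=-p["R"].T@p["t"]
    return c+d*(z-c[2])/d[2]
def proj(p,X):
    c=p["R"]@np.array(X)+p["t"]; return np.array([c[0]/c[2]*f(p)+p["cx"],c[1]/c[2]*f(p)+p["cy"]])
def redmask(im):
    h=cv2.cvtColor(im,cv2.COLOR_RGB2HSV)
    return cv2.inRange(h,(0,150,90),(8,255,255))|cv2.inRange(h,(172,150,90),(180,255,255))
def blobs(m,n=3):
    c,_=cv2.findContours(m,cv2.RETR_EXTERNAL,cv2.CHAIN_APPROX_NONE)
    return [cv2.minAreaRect(x) for x in sorted(c,key=cv2.contourArea)[::-1][:n]]
E
python3 - <<'E'
from h import *
im=cv2.imread("pics/top0.png")
cv2.imwrite("pics/c0.png",cv2.resize(im[110:220,250:400],None,fx=5,fy=5,interpolation=cv2.INTER_CUBIC))
p=arm.camera_params("top")
for b in blobs(redmask(im[:,:,::-1].copy())): print(b, ray(p,*b[0],.1))
E
```

```text
((338.0, 216.0), (8.0, 26.0), 90.0) [ 0.38616828 -0.03496768  0.1       ]
((349.901611328125, 162.0547637939453), (3.5129435062408447, 38.59733963012695), 7.765166282653809) [ 0.54599185 -0.07307789  0.1       ]
((150.5, 164.5), (5.0, 5.0), 90.0) [0.54808273 0.51978672 0.1       ]
```

View pics/c0.png

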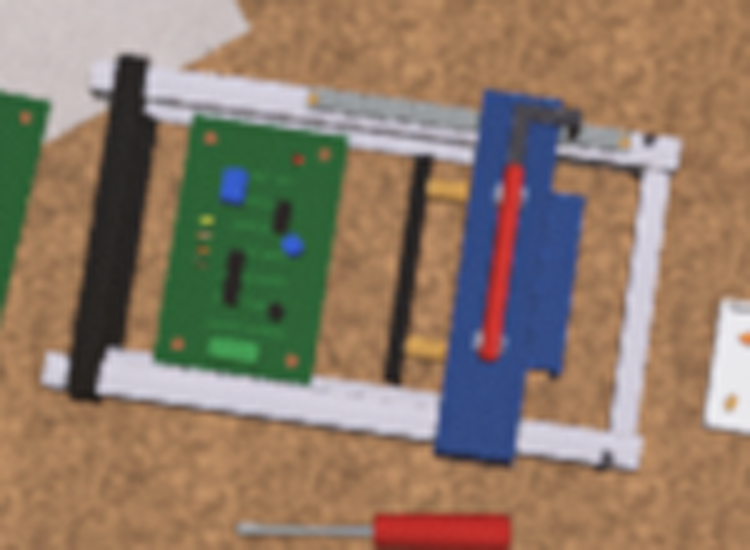

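Call:
{"api": "drive_tool", "payload": {"motion": [{"tx":25,"ty":-48,"tz":4,"wz":1,"gripper":85},{"tx":25,"ty":-48,"tz":4,"wz":1,"gripper":85},{"tx":25,"ty":-48,"tz":4,"wz":1,"gripper":85},{"tx":25,"ty":-48,"tz":4,"wz":1,"gripper":85},{"tx":25,"ty":-48,"tz":4,"wz":1,"gripper":85},{"tx":25,"ty":-48,"tz":4,"wz":1,"gripper":85},{"tx":25,"ty":-48,"tz":4,"wz":1,"gripper":85},{"tx":25,"ty":-48,"tz":4,"wz":1,"gripper":85},{"tx":25,"ty":-48,"tz":4,"wz":1,"gripper":85},{"tx":25,"ty":-48,"tz":4,"gripper":60}]}}

```text
invalid input
```

Call:
{"api": "drive_tool", "payload": {"motion": [{"tx":27,"ty":-48,"tz":3,"gripper":60},{"tx":27,"ty":-48,"tz":3,"gripper":60},{"tx":27,"ty":-48,"tz":3,"gripper":60},{"tx":27,"ty":-44,"tz":3,"gripper":60},{"gripper":60},{"gripper":60}]}}

```text
invalid input
```

Run:
```python
from h import *
p=arm.camera_params("wrist"); im=arm.camera("wrist"); cv2.imwrite("pics/w1.png",im[:,:,::-1])
s=arm.sense(); print(s["time_s"],s["position"],s["tcp_rot"],s["wrist_force"],s["gripper_width"])
print(-p["R"].T@p["t"],p["R"][2])
for b in blobs(redmask(im)): print(b, ray(p,*b[0],.1),ray(p,*b[0],.107))
```

```text
0.15 [0.18908783 0.59502388 0.19769516] [-3.13987093e+00 -1.68115219e-04  2.83380250e+00] [-0.28997264  0.51466439 -0.61031646] 0.08563433626354722
[0.12540621 0.61349645 0.37275148] [ 0.25082245 -0.08206638 -0.96454819]
```

View pics/w1.png

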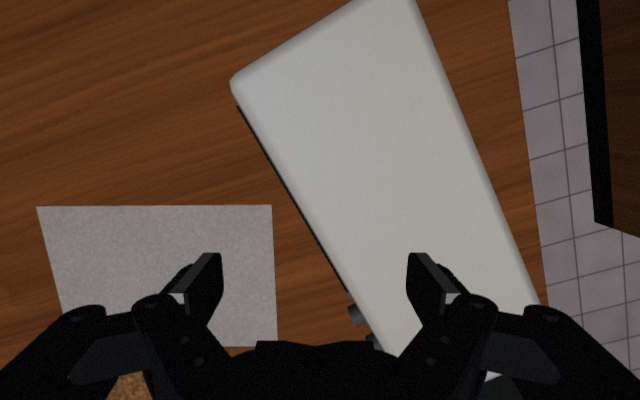

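Call:
{"api": "drive_tool", "payload": {"motion": [{"tx":25,"ty":-48,"tz":4,"wx":0,"wy":0,"wz":1,"gripper":85},{"tx":25,"ty":-48,"tz":4,"wx":0,"wy":0,"wz":1,"gripper":85},{"tx":25,"ty":-48,"tz":4,"wx":0,"wy":0,"wz":1,"gripper":85},{"tx":25,"ty":-48,"tz":4,"wx":0,"wy":0,"wz":1,"gripper":85},{"tx":25,"ty":-48,"tz":4,"wx":0,"wy":0,"wz":1,"gripper":85},{"tx":25,"ty":-48,"tz":4,"wx":0,"wy":0,"wz":1,"gripper":85},{"tx":25,"ty":-48,"tz":4,"wx":0,"wy":0,"wz":1,"gripper":85},{"tx":25,"ty":-48,"tz":4,"wx":0,"wy":0,"wz":1,"gripper":85},{"tx":25,"ty":-48,"tz":4,"wx":0,"wy":0,"wz":1,"gripper":85},{"tx":25,"ty":-48,"tz":4,"wx":0,"wy":0,"wz":0,"gripper":60}]}}

```text
time_s: 1.4
position: [0.4397, 0.1139, 0.2386]
tcp_rot: [3.141, 0.0, 2.991]
wrist_force: [0.9, 0.3, 0.0]
gripper_width: 0.0692
grasp_force: 0.0
```

Call:
{"api": "drive_tool", "payload": {"motion": [{"tx":27,"ty":-48,"tz":0,"wx":0,"wy":0,"wz":0,"gripper":60},{"tx":27,"ty":-48,"tz":0,"wx":0,"wy":0,"wz":0,"gripper":60},{"tx":27,"ty":-48,"tz":0,"wx":0,"wy":0,"wz":0,"gripper":60},{"tx":25,"ty":-43,"tz":0,"wx":0,"wy":0,"wz":0,"gripper":60},{"tx":0,"ty":0,"tz":0,"wx":0,"wy":0,"wz":0,"gripper":60},{"tx":0,"ty":0,"tz":0,"wx":0,"wy":0,"wz":0,"gripper":60}]}}

```text
time_s: 2.15
position: [0.5447, -0.0711, 0.2381]
tcp_rot: [3.141, -0.002, 2.99]
wrist_force: [-0.6, 0.8, -0.2]
gripper_width: 0.0599
grasp_force: 0.0
```

Run:
```python
from h import *
p=arm.camera_params("wrist"); im=arm.camera("wrist"); cv2.imwrite("pics/w2.png",im[:,:,::-1])
s=arm.sense(); print(s["time_s"],s["position"],s["tcp_rot"],s["wrist_force"],s["gripper_width"])
print(-p["R"].T@p["t"],p["R"][2], proj(p,s["position"]))
for b in blobs(redmask(im)): print(b, ray(p,*b[0],.1),ray(p,*b[0],.107))
```

```text
2.2 [ 0.54457629 -0.07063009  0.2382927 ] [ 3.14119454e+00 -1.23166567e-03  2.99139219e+00] [ 0.66745918 -0.51425569  0.29362534] 0.0597776769594957
[ 0.47881451 -0.06312856  0.41337653] [ 0.25946916 -0.03950154 -0.9649432 ] [318.37836967 235.36983083]
((324.2692565917969, 44.653839111328125), (24.186771392822266, 73.80066680908203), 82.87498474121094) [ 0.41149583 -0.04349196  0.1       ] [ 0.41299955 -0.04393059  0.107     ]
((312.0, 188.0), (110.0, 10.0), 90.0) [ 0.54358507 -0.07539081  0.1       ] [ 0.54213827 -0.07511691  0.107     ]
((414.5, 224.50001525878906), (2.8284268379211426, 2.8284268379211426), 45.0) [0.59980153 0.027515   0.1       ] [0.597099   0.02549026 0.107     ]
```

View pics/w2.png

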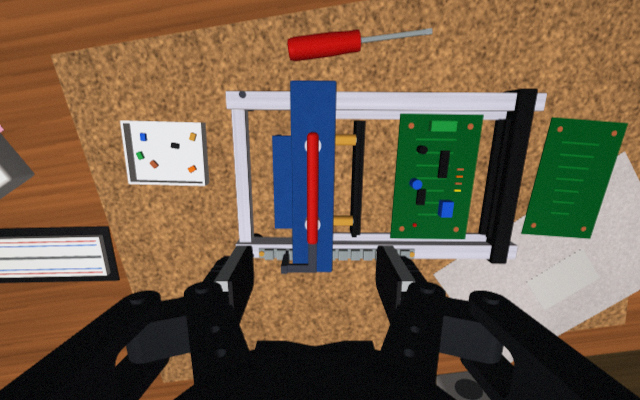

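Run:
```python
from h import *
im=cv2.imread("pics/w2.png")
p=arm.camera_params("wrist")
m=redmask(im[:,:,::-1].copy())[120:250,295:330]; pts=[]
for r in range(20,118,1):
    x=np.flatnonzero(m[r]); 
    if len(x)>5: pts.append((x.mean()+295,r+120,len(x)))
pts=np.array(pts)
for z in (.100,.107):
    w=np.array([ray(p,a,b,z)[:2] for a,b,_ in pts]); k=np.polyfit(w[:,0],w[:,1],1); print(z,np.degrees(np.arctan(k[0])),np.polyval(k,.5436),w[0],w[-1])
print(pts[:,2].mean(), pts[[0,-1]])
for y,x0,x1 in((97,230,290),(97,345,500),(240,380,480)):pass
g=cv2.cvtColor(im,cv2.COLOR_BGR2GRAY)
for a in((250,100),(400,105)): pass
cv2.imwrite("pics/c2.png",cv2.resize(im[225:285,250:420],None,fx=4.6,fy=4.6,interpolation=cv2.INTER_CUBIC))
```

```text
0.1 -8.886252836524891 -0.07498197301567286 [ 0.49512638 -0.06748264] [ 0.59726294 -0.08371301]
0.107 -8.886252836524882 -0.07493369781514712 [ 0.49475787 -0.06737497] [ 0.59461413 -0.08324298]
10.887755102040817 [[312.  140.   11. ]
 [311.5 237.   10. ]]
```

View pics/c2.png

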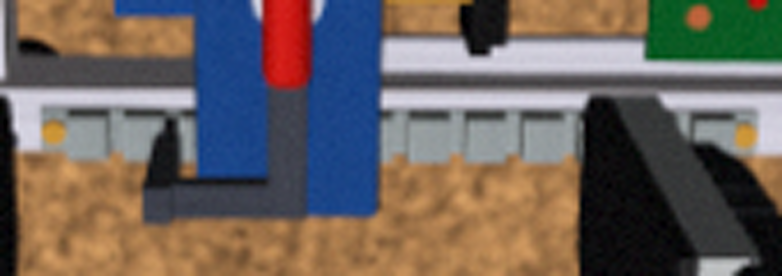

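Call:
{"api": "drive_tool", "payload": {"motion": [{"tx":-1,"ty":-4.4,"tz":-30,"wx":0,"wy":0,"wz":-0.3,"gripper":30},{"tx":0,"ty":0,"tz":-40,"wx":0,"wy":0,"wz":0,"gripper":30},{"tx":0,"ty":0,"tz":-40,"wx":0,"wy":0,"wz":0,"gripper":30},{"tx":0,"ty":0,"tz":-10,"wx":0,"wy":0,"wz":0,"gripper":30},{"tx":0,"ty":0,"tz":0,"wx":0,"wy":0,"wz":0,"gripper":30},{"tx":0,"ty":0,"tz":0,"wx":0,"wy":0,"wz":0,"gripper":30}]}}

```text
time_s: 2.95
position: [0.5459, -0.0758, 0.1207]
tcp_rot: [-3.141, 0.004, 2.986]
wrist_force: [0.2, -0.3, -0.1]
gripper_width: 0.0303
grasp_force: 0.0
```

Run:
```python
from h import *
p=arm.camera_params("wrist"); im=arm.camera("wrist"); cv2.imwrite("pics/w3.png",im[:,:,::-1])
s=arm.sense(); print(s["time_s"],s["position"],s["tcp_rot"],s["wrist_force"],s["gripper_width"])
print(proj(p,s["position"]))
m=redmask(im)
for b in blobs(m): print(b)
pts=[]
for r in range(60,330,6):
    x=np.flatnonzero(m[r,200:440]); 
    if len(x)>10: pts.append((x.mean()+200,r,len(x)))
pts=np.array(pts);print(pts[::5])
T=s["position"]
for z in (.101,.107):
    w=np.array([ray(p,a,b,z)[:2] for a,b,_ in pts]); k=np.polyfit(w[:,0],w[:,1],1); print(z,np.degrees(np.arctan(k[0])),(np.polyval(k,T[0])-T[1])*1000,w[0],w[-1])
```

```text
3.0 [ 0.54600613 -0.07598969  0.12071282] [-3.14117189  0.00370875  2.98597701] [ 0.4899321  -0.67215398 -0.19913603] 0.03017330412129479
[317.3422808  235.70898678]
((317.4999694824219, 218.49996948242188), (16.999996185302734, 166.99996948242188), 0.0)
((333.0, 14.5), (29.0, 108.0), 90.0)
((458.5000305175781, 261.5), (4.242640495300293, 4.242640495300293), 45.0)
[[318.  138.   17. ]
 [317.5 168.   18. ]
 [317.5 198.   18. ]
 [317.5 228.   16. ]
 [317.  258.   17. ]
 [317.5 288.   16. ]]
0.101 -8.834756856230085 0.26422406843859547 [ 0.48973566 -0.0667317 ] [ 0.60224372 -0.08472778]
0.107 -8.834756856230083 0.20523074943458453 [ 0.48941141 -0.06674793] [ 0.59845102 -0.08418921]
```

View pics/w3.png

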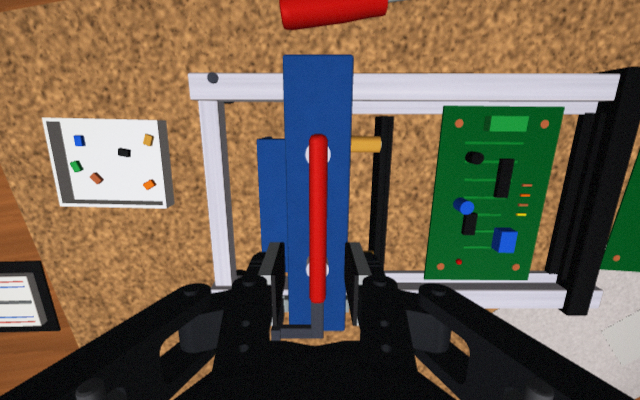

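Call:
{"api": "drive_tool", "payload": {"motion": [{"tx":-2,"ty":0.5,"tz":-25,"wx":0,"wy":0,"wz":0.1,"gripper":24},{"tx":0,"ty":0,"tz":-18,"wx":0,"wy":0,"wz":0,"gripper":18},{"tx":0,"ty":0,"tz":0,"wx":0,"wy":0,"wz":0,"gripper":15},{"tx":0,"ty":0,"tz":0,"wx":0,"wy":0,"wz":0,"gripper":14},{"tx":0,"ty":0,"tz":0,"wx":0,"wy":0,"wz":0,"gripper":14}]}}

```text
time_s: 3.62
position: [0.5436, -0.0756, 0.077]
tcp_rot: [-3.141, 0.003, 2.987]
wrist_force: [0.2, -0.0, 0.6]
gripper_width: 0.0142
grasp_force: 0.0
```

Call:
{"api": "drive_tool", "payload": {"motion": [{"tx":0,"ty":0,"tz":0,"wx":0,"wy":0,"wz":0,"gripper":13},{"tx":0,"ty":0,"tz":0,"wx":0,"wy":0,"wz":0,"gripper":13}]}}

```text
time_s: 3.88
position: [0.5426, -0.0753, 0.076]
tcp_rot: [-3.142, 0.001, 2.987]
wrist_force: [-0.2, -0.9, -0.1]
gripper_width: 0.0132
grasp_force: 0.0
```

Call:
{"api": "drive_tool", "payload": {"motion": [{"tx":0,"ty":0,"tz":0,"wx":0,"wy":0,"wz":0,"gripper":11},{"tx":0,"ty":0,"tz":0,"wx":0,"wy":0,"wz":0,"gripper":5},{"tx":0,"ty":0,"tz":0,"wx":0,"wy":0,"wz":0,"gripper":5},{"tx":0,"ty":0,"tz":0,"wx":0,"wy":0,"wz":0,"gripper":5}]}}

```text
time_s: 4.38
position: [0.5423, -0.0753, 0.0755]
tcp_rot: [3.142, -0.0, 2.987]
wrist_force: [0.7, 0.5, -0.0]
gripper_width: 0.0052
grasp_force: 0.0
```

Call:
{"api": "drive_tool", "payload": {"motion": [{"tx":0,"ty":0,"tz":2,"wx":0,"wy":0,"wz":0,"gripper":5},{"tx":0,"ty":0,"tz":2,"wx":0,"wy":0,"wz":0,"gripper":5},{"tx":0,"ty":0,"tz":2,"wx":0,"wy":0,"wz":0,"gripper":5},{"tx":0,"ty":0,"tz":0,"wx":0,"wy":0,"wz":0,"gripper":5}]}}

```text
time_s: 4.88
position: [0.5426, -0.0753, 0.0819]
tcp_rot: [-3.142, 0.001, 2.987]
wrist_force: [-0.1, 0.0, -0.3]
gripper_width: 0.0048
grasp_force: 0.0
```

Run:
```python
from h import *
p=arm.camera_params("wrist"); im=arm.camera("wrist"); cv2.imwrite("pics/w4.png",im[:,:,::-1])
q=arm.camera_params("scene"); b=arm.camera("scene")
c=cv2.resize(b[170:310,210:400],None,fx=3.3,fy=3.3,interpolation=cv2.INTER_CUBIC)
a=cv2.resize(im,None,fx=.95,fy=.95)
cv2.imwrite("pics/c4.png",c[:,:,::-1])
s=arm.sense(); print(s["time_s"],s["position"],s["tcp_rot"],s["gripper_width"]); print(proj(q,s["position"]))
```

```text
4.975 [ 0.54240335 -0.07530618  0.08168156] [-3.14155547e+00  1.47995831e-04  2.98736309e+00] 0.005277590668406998
[285.01503638 225.63880875]
```

View pics/w4.png

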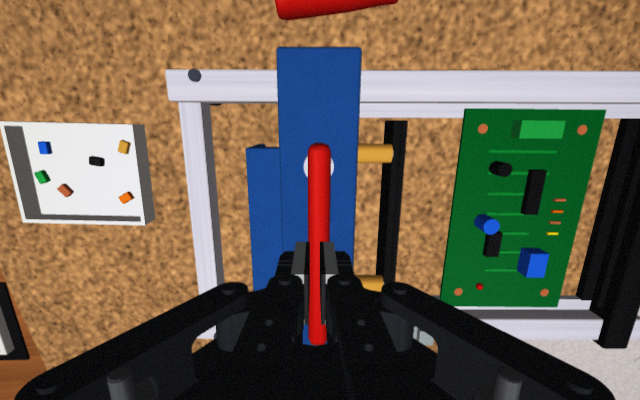

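View pics/c4.png

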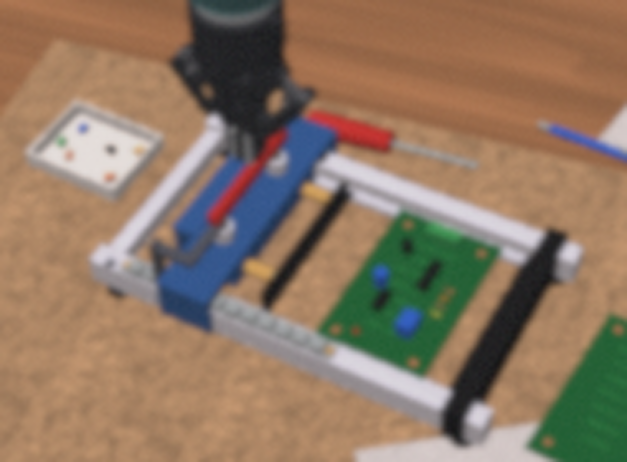

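Call:
{"api": "drive_tool", "payload": {"motion": [{"tx":0,"ty":0,"tz":0,"wx":0,"wy":0,"wz":0,"gripper":3},{"tx":0,"ty":0,"tz":0,"wx":0,"wy":0,"wz":0,"gripper":0},{"tx":0,"ty":0,"tz":0,"wx":0,"wy":0,"wz":0,"gripper":0}]}}

```text
time_s: 5.35
position: [0.5423, -0.0753, 0.0815]
tcp_rot: [3.142, -0.0, 2.987]
wrist_force: [-0.1, 0.2, 0.2]
gripper_width: 0.0002
grasp_force: 0.0
```

Run:
```python
from h import *
p=arm.camera_params("wrist"); im=arm.camera("wrist"); cv2.imwrite("pics/w5.png",im[:,:,::-1])
print(f(p),arm.sense()["gripper_width"])
def ch(x):
    r,g,b=map(int,x)
    if r>120 and g<70 and b<70:return'R'
    if b>r+40 and b>g+20:return'b'
    m=(r+g+b)//3
    return '.' if m<45 else 'g' if m<100 else 'W' if min(r,g,b)>m-15 else 'c'
for n in("w4","w5"):
    a=cv2.imread(f"pics/{n}.png")[:,:,::-1]
    for r in range(140,360,10): print(n,r,''.join(ch(a[r,c]) for c in range(262,374,2)))
```

```text
306.901594780648 -2.1366206399346783e-05
w4 140 ccccggcccbbbbbbbbbbbbbbbbbbbbbbbbbbbbbbbbbbbbbbbgccccccc
w4 150 bbbbbbbbbbbbbbbbbbbbbbbgRRRRRRRRRRgbbbbbbbbbbbbbcccccccc
w4 160 bbbbbbbbbbbbbbbbbbbbbbWRRRRRRRRRRRgWbbbbbbbbbbbbcccccccc
w4 170 bbbbbbbbbbbbbbbbbbbbbWWRRRRRRRRRRRWWbbbbbbbbbbbbccccccgc
w4 180 bbbbbbbbbbbbbbbbbbbbbbbRRRRRRRRRRRgbbbbbbbbbbbbgcccccccc
w4 190 bbbbbbbbbbbbbbbbbbbbbbbRRRRRRRRRRRgbbbbbbbbbbbbgcccccccc
w4 200 bbbbbbbbbbbbbbbbbbbbbbbRRRRRRRRRRRbbbbbbbbbbbbbccccggccc
w4 210 bbbbbbbbbbbbbbbbbbbbbbbRRRRRRRRRRRbbbbbbbbbbbbbccccccccc
w4 220 bbbbbbbbbbbbbbbbbbbbbbbRRRRRRRRRRRbbbbbbbbbbbbbccccccccc
w4 230 bbbbbbbbbbbbbbbbbbbbbbbgRRRRRRRRRRbbbbbbbbbbbbgccccccccc
w4 240 bbbbbbbbbbbbbbbbbbbbbbbgRRRRRRRRRgbbbbbbbbbbbbgccccccccc
w4 250 bbbbbbbbbbbbbbbbbggggg..RRRRR..ggggggbbbbbbbbbgccccccccc
w4 260 bbbbbbbbb.......gggggg..RRRRR...gggggg......bbcccccccccc
w4 270 bbbbbbbb.......gggggg...RRRRR...gggggg........cccccccccc
w4 280 bbbb................Wgg.RRRRR..gW................gcccccg
w4 290 ......................g.RRRRR.g.......................gg
w4 300 ........................RRRR
[... 1056 characters left out ...]
250 bbbbbbbbbbbbbbbbbbbgggggg....gggggbbbbbbbbbbbbgccccccccc
w5 260 bbbbbbbbbbbb.......gggggg....gggggg.......bbbbcccccccccc
w5 270 bbbbbbbbbb........ggggggg....gggggg........bbbcccccccccc
w5 280 bbbbbbbb...............gW.g.gW................gggggggggg
w5 290 bbb........................g.......................gcccc
w5 300 .........................gg.............................
w5 310 ........................................................
w5 320 ........................g...g...........................
w5 330 ........................RRRRR...........................
w5 340 ........................RRRRR...........................
w5 350 ........................................................
```

Run:
```python
from h import *
P=arm.camera_params
def tri(obs):
    A=[];b=[]
    for p,u,v in obs:
        d=p["R"].T@np.array([(u-p["cx"])/f(p),(v-p["cy"])/f(p),1]); d/=np.linalg.norm(d); c=-p["R"].T@p["t"]
        M=np.eye(3)-np.outer(d,d); A.append(M); b.append(M@c)
    return np.linalg.lstsq(np.vstack(A),np.hstack(b),rcond=None)[0]
s0=cv2.imread("pics/scene0.png")[:,:,::-1].copy()
bl=blobs(redmask(s0),4); print(bl)
b=min(bl,key=lambda b:np.hypot(b[0][0]-285,b[0][1]-222))
print("bar",tri([(P("scene"),*b[0]),(P("top"),349.9,162.05)]))
# scene dark tip profile
im=arm.camera("scene"); cv2.imwrite("pics/s5.png",im[:,:,::-1])
for r in range(195,240,2): print(r,''.join('R' if x[0]>120 and x[1]<80 else '.' if x.sum()<150 else 'b' if int(x[2])>int(x[0])+40 else 'o' for x in im[r,262:312].astype(int)))
T=arm.sense()["position"]
for dz in(0,.02,.03): print(dz,proj(P("scene"),T+[0,0,dz]),proj(P("wrist"),T+[0,0,dz]))
h=P("scene")
for z in(.095,.1): print(proj(h,[.5436,-.075,z]))
```

```text
[((543.7135009765625, 14.8167142868042), (13.541685104370117, 22.728557586669922), 17.35402488708496), ((315.4908142089844, 209.197265625), (24.999265670776367, 6.992132186889648), 16.699243545532227), ((284.69512939453125, 222.75608825683594), (3.279649019241333, 34.35822677612305), 38.65980529785156), ((508.0, 314.5), (7.0, 8.0), 90.0)]
bar [ 0.54643505 -0.0734131   0.09820026]
195 ooooo....ooo......................oooooooooooooooo
197 ooooooo..ooooo................oooooooooooooooooooo
199 ooooooooo.oooo..............oooooooooooooooooooooo
201 oooooooooo..................oooooooooooooooooooooo
203 ooooooooooooooo............ooooooo.....ooooooooooo
205 ooooooooooooooooo...........oo.......oooooRRRRRRRR
207 ooooooooooooooooooo...............obbbbbbbooRRRRRR
209 ooooooooooooooooooooooo........ooRoobbbbbbbbbbbooR
211 oooooooooooooooooooooooo...ooRRRRRoobbbbbbbbbbbbbo
213 ooooooooooooooooooooooooo..oRRRRRoobbbbbbbbbbbbbbo
215 ooooooooooooooooooooooooo.ooRRRRoobbbbbbbbbbbbbooo
217 ooooooooooooooooobboooooooRRRRooooobbbbbbbbbbooooo
219 ooooooooooooooooobbbbooRRRRRRoooooobbbbbbbbooooooo
221 ooooooooooooooobbbbboRRRRRRoooooooobbbbbbboooooooo
223 ooooooooooooobbbbbboRRRRRoobbbbbbbbbbbbbbooooooooo
225 oooooooooooobbbbboRRRRRoobbbbbbbbbbbbbbooooooooooo
227 oooooooooobbbbbbRRRRRRoobbbbbbbbbbbbbboooooooooooo
229 oooooooobbbbbboRRRRRoobbbbbbbbbbbbbbbooooooooooooo
231 ooooooobbbbbbRRRRRRoobbbbbbbbbbbbbbboooooooooooo..
233 ooooobbbbbboRRRRRoobbbbbbbbbbbbbbbboooooooooooo...
235 oooobbbbbboRRRRRoobbbbbbbbbbbbbbboooooooooooo....o
237 oobbbbbbbbbooRooooobbbbbbbbbbbbboooooooooooo...ooo
239 oobbbbbbbbboooooooobbbbbbbbbbbooooooooooooo...oooo
0 [285.04325968 225.65289451] [317.60283574 235.51817935]
0.02 [284.66127778 220.77654756] [317.96899332 248.61713684]
0.03 [284.46724383 218.29952729] [318.1856801 256.3689111]
[284.70476064 222.72058716]
[284.60838399 221.49391976]
```

Run:
```python
from h import *
p=arm.camera_params("wrist"); s=arm.sense(); T=s["position"]
a=cv2.imread("pics/w5.png")[:,:,::-1]
for r in range(238,254): print(r,a[r,304].tolist(),a[r,318].tolist(),a[r,328].tolist())
for n in("w2","w3"):
    pass
x=np.array([np.cos(s["tcp_rot"][2]),np.sin(s["tcp_rot"][2]),0])
for hx in(0,.005,.008,.011):
  print(hx,[(dz,round(float(proj(p,T+hx*x+[0,0,dz])[1]),1)) for dz in(0,.01,.02,.025,.03,.035,.04)])
y=np.array([-x[1],x[0],0])
print([proj(p,T+hx*y+[0,0,dz])[0] for dz in(0,.03) for hx in(-.0145,.0145)])
```

```text
238 [28, 70, 141] [213, 24, 23] [113, 10, 9]
239 [30, 73, 145] [216, 29, 23] [115, 16, 17]
240 [29, 70, 141] [215, 30, 27] [112, 10, 13]
241 [40, 63, 109] [161, 38, 36] [98, 24, 25]
242 [53, 57, 65] [61, 44, 42] [71, 34, 34]
243 [54, 54, 56] [38, 41, 40] [64, 44, 48]
244 [58, 57, 58] [36, 38, 40] [59, 50, 53]
245 [56, 58, 57] [40, 41, 41] [56, 52, 55]
246 [56, 55, 57] [38, 39, 38] [58, 53, 55]
247 [55, 56, 58] [38, 37, 41] [58, 54, 58]
248 [60, 60, 62] [35, 36, 37] [57, 56, 60]
249 [58, 58, 59] [38, 41, 41] [60, 58, 62]
250 [56, 58, 57] [37, 39, 40] [54, 56, 59]
251 [57, 56, 58] [39, 42, 41] [53, 57, 59]
252 [57, 55, 57] [38, 39, 39] [55, 57, 58]
253 [58, 60, 61] [35, 36, 38] [58, 58, 58]
0 [(0, 235.5), (0.01, 241.7), (0.02, 248.6), (0.025, 252.4), (0.03, 256.4), (0.035, 260.6), (0.04, 265.1)]
0.005 [(0, 227.7), (0.01, 233.6), (0.02, 240.0), (0.025, 243.6), (0.03, 247.3), (0.035, 251.3), (0.04, 255.6)]
0.008 [(0, 223.0), (0.01, 228.6), (0.02, 234.8), (0.025, 238.2), (0.03, 241.8), (0.035, 245.7), (0.04, 249.8)]
0.011 [(0, 218.3), (0.01, 223.6), (0.02, 229.6), (0.025, 232.8), (0.03, 236.3), (0.035, 239.9), (0.04, 243.9)]
[np.float64(341.4568109366722), np.float64(293.75066394289695), np.float64(346.41877956902977), np.float64(289.9551069196075)]
```

Call:
{"api": "drive_tool", "payload": {"motion": [{"tx":0,"ty":0,"tz":4,"wx":0,"wy":0,"wz":0,"gripper":30},{"tx":0,"ty":0,"tz":0,"wx":0,"wy":0,"wz":0,"gripper":30},{"tx":0,"ty":0,"tz":0,"wx":0,"wy":0,"wz":0,"gripper":30},{"tx":0,"ty":0,"tz":-10,"wx":0,"wy":0,"wz":0,"gripper":30},{"tx":0,"ty":0,"tz":-10,"wx":0,"wy":0,"wz":0,"gripper":28},{"tx":0,"ty":0,"tz":-10,"wx":0,"wy":0,"wz":0,"gripper":25},{"tx":0,"ty":0,"tz":0,"wx":0,"wy":0,"wz":0,"gripper":20},{"tx":0,"ty":0,"tz":0,"wx":0,"wy":0,"wz":0,"gripper":20}]}}

```text
time_s: 6.45
position: [0.5423, -0.0753, 0.0555]
tcp_rot: [3.142, -0.0, 2.987]
wrist_force: [-0.0, 0.5, 0.2]
gripper_width: 0.0198
grasp_force: 0.0
```

Call:
{"api": "drive_tool", "payload": {"motion": [{"tx":0,"ty":0,"tz":-5,"wx":0,"wy":0,"wz":0,"gripper":20},{"tx":0,"ty":0,"tz":-4,"wx":0,"wy":0,"wz":0,"gripper":16},{"tx":0,"ty":0,"tz":0,"wx":0,"wy":0,"wz":0,"gripper":14},{"tx":0,"ty":0,"tz":0,"wx":0,"wy":0,"wz":0,"gripper":13},{"tx":0,"ty":0,"tz":0,"wx":0,"wy":0,"wz":0,"gripper":13}]}}

```text
time_s: 7.08
position: [0.5428, -0.0736, 0.0463]
tcp_rot: [3.138, 0.001, 2.988]
wrist_force: [3.2, 5.5, -1.5]
gripper_width: 0.0136
grasp_force: 2.8
```

Run:
```python
from h import *
im=arm.camera("wrist"); cv2.imwrite("pics/w6.png",im[:,:,::-1])
def ch(x):
    r,g,b=map(int,x)
    if r>120 and g<70 and b<70:return'R'
    if b>r+40 and b>g+20:return'b'
    m=(r+g+b)//3
    return '.' if m<45 else 'g' if m<100 else 'W' if min(r,g,b)>m-15 else 'c'
for r in range(200,360,8): print(r,''.join(ch(im[r,c]) for c in range(262,374,2)))
```

```text
200 bbbbbbbbbbbbbbbbbbbbgRRRRRRRRRRRRRgbbbbbbbbbbbbbbbcccccc
208 bbbbbbbbbbbbbbbbbbbbgRRRRRRRRRRRRRgbbbbbbbbbbbbbbbcccccc
216 bbbbbbbbbbbbbbbbbbbbgRRRRRRRRRRRRRgbbbbbbbbbbbbbbbcccccc
224 bbbbbbbbbbbbbbbbbbbbgRRRRRRRRRRRRRgbbbbbbbbbbbbbbWcccccc
232 bbbbbbbbbbbbbbbbbbbbgRRRRRRRRRRRRRgbbbbbbbbbbbbbbgcccccc
240 bbbbbbbbbbbbbbbbbbbbgRRRRRRRRRRRRRgbbbbbbbbbbbbbbccccccc
248 bbbbbbbbbbbbgggggg..gRRRRRRRRRRRRR..gggggbbbbbbbbccccccc
256 bbbbb.......ggggg...bRRRRRRRRRRRRR..gggggg.......ccccccc
264 bbbb......ggggggg...gRRRRRRRRRRRRR...gggggg......gcccccc
272 bb........gggggg....gRRRRRRRRRRRR....ggggggg.......ccccc
280 ..............gWg...bRRRRRRRRRRRR...gWW................c
288 .................g..bRRRRRRRRRRRR..g....................
296 ................gg.bbRRRRRRRRRRRR..g....................
304 ...................bbRRRRRRRRRRRR..g....................
312 .................g.bbRRRRRRRRRRRRgb.....................
320 ................WgbbgRRRRRRRRRRRRgb.g...................
328 ...............bbbbWWRRRRRRRRRRRRggbbb..................
336 ...............bbbbWWRRRRRRRRRRRRWWbbb..................
344 ......................RRRRRRRRRg........................
352 ........................................................
```

Call:
{"api": "drive_tool", "payload": {"motion": [{"tx":0.3,"ty":2.2,"tz":0,"wx":0,"wy":0,"wz":0,"gripper":14},{"tx":0,"ty":0,"tz":0,"wx":0,"wy":0,"wz":0,"gripper":13},{"tx":0,"ty":0,"tz":0,"wx":0,"wy":0,"wz":0,"gripper":13}]}}

```text
time_s: 7.5
position: [0.5426, -0.0734, 0.0467]
tcp_rot: [-3.141, -0.0, 2.987]
wrist_force: [0.2, 0.1, 0.3]
gripper_width: 0.0131
grasp_force: 0.0
```

Free now; close and lift.

Call:
{"api": "drive_tool", "payload": {"motion": [{"tx":0,"ty":0,"tz":0,"wx":0,"wy":0,"wz":0,"gripper":12},{"tx":0,"ty":0,"tz":0,"wx":0,"wy":0,"wz":0,"gripper":11},{"tx":0,"ty":0,"tz":0,"wx":0,"wy":0,"wz":0,"gripper":5},{"tx":0,"ty":0,"tz":0,"wx":0,"wy":0,"wz":0,"gripper":5}]}}

```text
time_s: 8.0
position: [0.5426, -0.0731, 0.0468]
tcp_rot: [-3.142, -0.0, 2.987]
wrist_force: [-0.4, 1.1, 2.6]
gripper_width: 0.0108
grasp_force: 59.6
```

Call:
{"api": "drive_tool", "payload": {"motion": [{"tx":0,"ty":0,"tz":2,"wx":0,"wy":0,"wz":0,"gripper":5},{"tx":0,"ty":0,"tz":2,"wx":0,"wy":0,"wz":0,"gripper":5},{"tx":0,"ty":0,"tz":1,"wx":0,"wy":0,"wz":0,"gripper":5},{"tx":0,"ty":0,"tz":0,"wx":0,"wy":0,"wz":0,"gripper":5}]}}

```text
time_s: 8.5
position: [0.5426, -0.0731, 0.0515]
tcp_rot: [-3.142, -0.0, 2.987]
wrist_force: [1.7, 0.5, -5.1]
gripper_width: 0.0106
grasp_force: 58.6
```

Call:
{"api": "drive_tool", "payload": {"motion": [{"tx":0,"ty":0,"tz":2,"wx":0,"wy":0,"wz":0,"gripper":5},{"tx":0,"ty":0,"tz":1.5,"wx":0,"wy":0,"wz":0,"gripper":5},{"tx":0,"ty":0,"tz":0,"wx":0,"wy":0,"wz":0,"gripper":5},{"tx":0,"ty":0,"tz":0,"wx":0,"wy":0,"wz":0,"gripper":5}]}}

```text
time_s: 9.0
position: [0.5426, -0.0731, 0.0551]
tcp_rot: [-3.142, -0.0, 2.987]
wrist_force: [1.7, -1.2, -5.2]
gripper_width: 0.0109
grasp_force: 58.5
```

Call:
{"api": "drive_tool", "payload": {"motion": [{"tx":0,"ty":0,"tz":1.5,"wx":0,"wy":0,"wz":0,"gripper":5},{"tx":0,"ty":0,"tz":0,"wx":0,"wy":0,"wz":0,"gripper":5},{"tx":0,"ty":0,"tz":0,"wx":0,"wy":0,"wz":0,"gripper":5}]}}

```text
time_s: 9.38
position: [0.5426, -0.0731, 0.0566]
tcp_rot: [-3.142, -0.0, 2.987]
wrist_force: [1.8, -0.3, -5.1]
gripper_width: 0.0106
grasp_force: 58.5
```

Run:
```python
from h import *
im=arm.camera("wrist"); cv2.imwrite("pics/w7.png",im[:,:,::-1])
sc=arm.camera("scene"); cv2.imwrite("pics/s7.png",sc[:,:,::-1])
for n in("w6","w7"):
    a=cv2.imread(f"pics/{n}.png")[:,:,::-1].copy(); m=redmask(a)
    m[:90]=0
    r=np.flatnonzero(m[:,300:340].sum(1)>0); b=((a[:,:,2].astype(int)-a[:,:,0])>40)
    print(n,r.min(),[(m[k]>0).sum() for k in range(170,240,10)],np.mean([np.flatnonzero(m[k]).mean() for k in range(170,240)]),"blue",[ (np.flatnonzero(b[k,230:400]).min()+230,np.flatnonzero(b[k,230:400]).max()+230) for k in(110,120,200,220)])
for n in("s5","s7","scene0"):
    m=redmask(cv2.imread(f"pics/{n}.png")[:,:,::-1].copy())[200:245,265:300]; v,u=np.nonzero(m); v+=200;u+=265
    k=np.polyfit(u,v,1); print(n,len(u),np.polyval(k,284.7),u.min(),u.max(),v.min(),v.max())
```

```text
w6 150 [np.int64(29), np.int64(28), np.int64(28), np.int64(28), np.int64(27), np.int64(27), np.int64(27)] 315.84350809289236 blue [(np.int64(267), np.int64(365)), (np.int64(267), np.int64(364)), (np.int64(231), np.int64(360)), (np.int64(232), np.int64(359))]
w7 151 [np.int64(28), np.int64(28), np.int64(28), np.int64(28), np.int64(28), np.int64(27), np.int64(27)] 314.19957776213937 blue [(np.int64(269), np.int64(361)), (np.int64(269), np.int64(360)), (np.int64(235), np.int64(357)), (np.int64(236), np.int64(356))]
s5 117 222.5075158411895 274 295 209 237
s7 78 219.70068464465032 274 295 206 234
scene0 106 222.8202459741936 274 295 209 237
```

Call:
{"api": "drive_tool", "payload": {"motion": [{"tx":0.77,"ty":4.94,"tz":0,"wx":0,"wy":0,"wz":0,"gripper":5},{"tx":0.77,"ty":4.94,"tz":0,"wx":0,"wy":0,"wz":0,"gripper":5},{"tx":0.77,"ty":4.94,"tz":0,"wx":0,"wy":0,"wz":0,"gripper":5},{"tx":0.77,"ty":4.94,"tz":0,"wx":0,"wy":0,"wz":0,"gripper":5},{"tx":0.77,"ty":4.94,"tz":0,"wx":0,"wy":0,"wz":0,"gripper":5},{"tx":0.77,"ty":4.94,"tz":0,"wx":0,"wy":0,"wz":0,"gripper":5}]}}

```text
time_s: 10.22
position: [0.547, -0.0449, 0.0566]
tcp_rot: [-3.138, -0.0, 2.986]
wrist_force: [0.7, -5.2, -5.5]
gripper_width: 0.0106
grasp_force: 58.6
```

Call:
{"api": "drive_tool", "payload": {"motion": [{"tx":0.77,"ty":4.94,"tz":0,"wx":0,"wy":0,"wz":0,"gripper":5},{"tx":0.77,"ty":4.94,"tz":0,"wx":0,"wy":0,"wz":0,"gripper":5},{"tx":0.77,"ty":4.94,"tz":0,"wx":0,"wy":0,"wz":0,"gripper":5},{"tx":0.77,"ty":4.94,"tz":0,"wx":0,"wy":0,"wz":0,"gripper":5},{"tx":0,"ty":0,"tz":0,"wx":0,"wy":0,"wz":0,"gripper":5}]}}

```text
time_s: 10.85
position: [0.5503, -0.0246, 0.0566]
tcp_rot: [-3.139, 0.0, 2.987]
wrist_force: [1.4, -4.5, -6.5]
gripper_width: 0.0107
grasp_force: 58.6
```

Run:
```python
from h import *
p=arm.camera_params("top"); im=arm.camera("top"); cv2.imwrite("pics/t8.png",im[:,:,::-1])
w=arm.camera("wrist"); cv2.imwrite("pics/w8.png",w[:,:,::-1])
q=arm.camera_params("wrist"); T=arm.sense()["position"]; print(T)
c,s=np.cos(np.radians(-8.86)),np.sin(np.radians(-8.86))
def hold(P): d=P-T; return np.array([c*d[0]+s*d[1],-s*d[0]+c*d[1]])*1000
def ch(x):
    r,g,b=map(int,x)
    if r>120 and g<70 and b<70:return'R'
    if b>r+40 and b>g+20:return'b'
    if g>r+25 and g>b+10:return'G'
    m=(r+g+b)//3
    return '.' if m<60 else 'g' if m<110 else 'W' if min(r,g,b)>m-15 else 'c'
for r in range(100,260,12): print(r,''.join(ch(w[r,k]) for k in range(300,640,3)))
# bar->col mapping in holder y at row 180 for z .028 (board) and .04
for z in(.028,.045): print(z,[(k,hold(ray(q,k,160,z)).round(1).tolist()) for k in range(360,640,40)])
```

```text
[ 0.55025358 -0.02451734  0.05659436]
100 bbbbbbbbbbbbbbbbbbbbbWWWWWWWWWWWWWWWWWWWWWWWWWWWWWWWWWWWWWWWWWWWWWWWWWWWWWWWWWWWWWWWWWWWWWWWWWWWWWWWWWWWWWWWW.....
112 bbbbbbbbbbbbbbbbbbbbbWWWWWWWWWWWWWWGGGGGGGGGGGGGGGGGGGGGGGGGGGGGGGGGGGGGGGGGGGGGGGGGGGGGWWWWWWWWWWWWWW............
124 bbbbbbbbbbbbbbbbbbbbbccccccccc.........GGggGGGGGGGGGGGGGGGGGGGGGGGGGGGGGGGGGGGGgGGGGGGGcccccc.....................
136 bbbbbbbbbbbbbbbbbbbbgcccgccccc.........GGGGGGGGGGGGGGGGGGGGGGGGGGGGGGGGGGGGGGGGGGGGGGGccccccg.....................
148 bbbbbbbbbbbbbbbbbbbbggggggggggggg.....GGGGGGGGGGGGGGGGGGGGGGGGGGGGGGGGGGGGGGGGGGGGGGGccccccc......................
160 .RRRRRRRRRbbbbbbbbbbcccccccccccccc....GGGGGGGGGGGGGGGGGGGGGGGGGGGGGGGGGGGGGGGGGGGGGGcgccccc.......................
172 RRRRRRRRRRWbbbbbbbbbccccccccc.........GGGGGGG.......GGGGGGGGGGGGGGGGGGGGGGGGGGGGGGGgcccccc........................
184 gRRRRRRRRRbbbbbbbbbbccccccccc........GGGGGGGGGGGGGGGGGGGGGG.......GGGGGGGGGGGGGGGGGggcccc.........................
196 gRRRRRRRRRbbbbbbbbbbccccccccc........GGGGGGGGGGGGGGGGGGGGGG......GGGGGGGGGGGGGGGGGcgcccc..................
[... 232 characters left out ...]
............GG
232 gRRRRRRRR.bbbbbbbbbccccccccc........GGGG.bbbbbbbGGGGGGGGGGGGGGGGGGGGggggGGGGGGGcccccc..........................GGG
244 .RRRRRRRR.ggggbbbbbccccccccg.......GGGGGGGGbbbbb..GGGGGGGGGGGGGGGGGgggggGGGGGGgccccc..........................GGGG
256 .RRRRRRRR..ggg.....cccccccc........GGGGGGGGGG.....GGGGGGGGGGGGGGGGGGGGGGGGGGGGcccccc.........................GGGGG
0.028 [(360, [-42.3, 28.2]), (400, [-42.3, 54.6]), (440, [-42.3, 81.0]), (480, [-42.3, 107.4]), (520, [-42.3, 133.8]), (560, [-42.3, 160.1]), (600, [-42.3, 186.5])]
0.045 [(360, [-44.3, 25.7]), (400, [-44.3, 49.9]), (440, [-44.3, 74.1]), (480, [-44.3, 98.3]), (520, [-44.3, 122.5]), (560, [-44.3, 146.6]), (600, [-44.3, 170.8])]
```

Call:
{"api": "drive_tool", "payload": {"motion": [{"tx":0.46,"ty":2.96,"tz":0,"wx":0,"wy":0,"wz":0,"gripper":5},{"tx":0.46,"ty":2.96,"tz":0,"wx":0,"wy":0,"wz":0,"gripper":5},{"tx":0.46,"ty":2.96,"tz":0,"wx":0,"wy":0,"wz":0,"gripper":5},{"tx":0.46,"ty":2.96,"tz":0,"wx":0,"wy":0,"wz":0,"gripper":5}]}}

```text
time_s: 11.45
position: [0.5521, -0.013, 0.0566]
tcp_rot: [-3.139, 0.0, 2.987]
wrist_force: [0.8, -6.1, -5.9]
gripper_width: 0.0107
grasp_force: 58.6
```

Call:
{"api": "drive_tool", "payload": {"motion": [{"tx":0.31,"ty":1.98,"tz":0,"wx":0,"wy":0,"wz":0,"gripper":5},{"tx":0.31,"ty":1.98,"tz":0,"wx":0,"wy":0,"wz":0,"gripper":5}]}}

```text
time_s: 11.7
position: [0.5527, -0.009, 0.0566]
tcp_rot: [-3.139, 0.0, 2.987]
wrist_force: [1.3, -6.2, -4.4]
gripper_width: 0.0105
grasp_force: 58.7
```

Call:
{"api": "drive_tool", "payload": {"motion": [{"tx":0.31,"ty":1.98,"tz":0,"wx":0,"wy":0,"wz":0,"gripper":5},{"tx":0.31,"ty":1.98,"tz":0,"wx":0,"wy":0,"wz":0,"gripper":5}]}}

```text
time_s: 11.95
position: [0.5534, -0.0051, 0.0566]
tcp_rot: [-3.139, 0.0, 2.987]
wrist_force: [0.3, -6.1, -6.5]
gripper_width: 0.0109
grasp_force: 58.7
```

Call:
{"api": "drive_tool", "payload": {"motion": [{"tx":0.23,"ty":1.48,"tz":0,"wx":0,"wy":0,"wz":0,"gripper":5},{"tx":0.23,"ty":1.48,"tz":0,"wx":0,"wy":0,"wz":0,"gripper":5}]}}

```text
time_s: 12.2
position: [0.5539, -0.0021, 0.0566]
tcp_rot: [-3.139, 0.0, 2.987]
wrist_force: [1.4, -5.3, -6.3]
gripper_width: 0.011
grasp_force: 58.7
```

Run:
```python
from h import *
w=arm.camera("wrist"); cv2.imwrite("pics/w9.png",w[:,:,::-1])
t=arm.camera("top"); cv2.imwrite("pics/t9.png",t[:,:,::-1])
def ch(x):
    r,g,b=map(int,x)
    if r>120 and g<70 and b<70:return'R'
    if b>r+40 and b>g+20:return'b'
    if g>r+25 and g>b+10:return'G'
    m=(r+g+b)//3
    return '.' if m<60 else 'g' if m<110 else 'W' if min(r,g,b)>m-15 else 'c'
for r in range(112,260,12): print(r,''.join(ch(w[r,k]) for k in range(340,640,3)))
# green extents in the top pictures along rows
for n in("top0","t8","t9"):
    a=cv2.imread(f"pics/{n}.png")[:,:,::-1].astype(int)
    print(n,[''.join(ch(a[r,k]) for k in range(262,345)) for r in(150,165,175)])
```

```text
112 bbbbbbbcWWWWWWWWWWWWWGGGGGGGGGGGGGGGGGGGGGGGGGGGGGGGGGGGGGGGGGGGGGGGGGGGGGWWg...................gccc
124 bbbbbbbcccccccccc.........GGcGGGGGGGGGGGGGGGGGGGGGGGGGGGGGGGGGGGGggGGGGGG......................gcccc
136 bbbbbbbcccccccccc........GGGGGGGGGGGGGGGGGGGGGGGGGGGGGGGGGGGGGGGGGGGGGGGG.....................cccccG
148 bbbbbbbggggggggggggg.....GGGGGGGGGGGGGGGGGGGGGGGGGGGGGGGGGGGGGGGGGGGGGGG.....................ccccgGG
160 bbbbbbbccccccccccccc....GGGGGGGGGGGGGGGGGGGGGGGGGGGGGGGGGGGGGGGGGGGGGGG.....................ccccGGGG
172 bbbbbbbccccccccc........GGGGGGGG.......GGGGGGGGGGGGGGGGGGGGGGGGGGGGGGG.....................ccccGGGGG
184 bbbbbbgccccccccc........GGGGGGGGGGGGGGGGGGGGGG......GGGGGGGGGGGGGGGGG.....................cccgGGGGGG
196 bbbbbbgcccccccc........GGGGGGGGGGGGGGGGGGGGGG.......GGGGGGGGGGGGGGGGG....................cccGGGGGGGG
208 bbbbbbccccccccc........GGGGGGGGGGGGGGGGGGGGGG......GGGGGgccccGGGGGGG....................cccGGGGGGGGG
220 bbbbbbccccccccc........GGGGGGGGGGGGGGGGGGGGG......GGGGG.ggggGGGGGGG....................cc.GGGGGGGGGG
232 bbbbbbccccccccg.......GGGGGbbbbbbbgGGGGGGGGGGG
[... 361 characters left out ...]
ccg.........ggcccccgGGGGGGGGGGG...GGGGGGGGGGGGGGGGGgcccccccccccccg...gcccccccgbbb', 'ccg..........gcccccgGGGGGGGGGGGGGGGGGGGGGGGGGGGGGGGGcccccccccccccg...ggcccccccgbbbb']
t8 ['cgccggg..........gccccggGGGGGGGGgbbbbGGGGGG...GGggWWWWWccWccccccccccccccccccccccccc', 'ccccg.........ggccccgGGGGGGGGGGGG...GGGGGGggWWWcccccccccccccccccccccccccccccccccccc', 'cgg..........gcggcggGGGGGGGGGGGGGGGGGGGgWWWcccccccccccccccccccccccccccccccccccccccc']
t9 ['ccccggg.........GGGGGGGGGGGGGGGGGGGG..ggWWWWcWcWccccccccccccccccccccccWcccWcWWWgbgg', 'ccccg.........GGGGGGGGGGG....GGGGgWWWccccccccccccccccccWcccccccccccccccccccccWWcccc', 'cgg.........GGGGGGGGGGGGGGGGGGggWWWWcccccccccccccccccccccccccccccccWccccccccccWWggc']
```

Call:
{"api": "drive_tool", "payload": {"motion": [{"tx":0.23,"ty":1.48,"tz":0,"wx":0,"wy":0,"wz":0,"gripper":5}]}}

```text
time_s: 12.42
position: [0.5541, -0.0007, 0.0566]
tcp_rot: [-3.139, 0.0, 2.987]
wrist_force: [1.3, -5.7, -4.4]
gripper_width: 0.0106
grasp_force: 58.6
```

Call:
{"api": "drive_tool", "payload": {"motion": [{"tx":0.23,"ty":1.48,"tz":0,"wx":0,"wy":0,"wz":0,"gripper":5}]}}

```text
time_s: 12.55
position: [0.5543, 0.0008, 0.0566]
tcp_rot: [-3.139, 0.0, 2.987]
wrist_force: [1.0, -6.6, -5.8]
gripper_width: 0.0107
grasp_force: 58.6
```

Call:
{"api": "drive_tool", "payload": {"motion": [{"tx":0.15,"ty":0.99,"tz":0,"wx":0,"wy":0,"wz":0,"gripper":5}]}}

```text
time_s: 12.68
position: [0.5545, 0.0019, 0.0566]
tcp_rot: [-3.139, 0.0, 2.987]
wrist_force: [1.7, -5.2, -5.3]
gripper_width: 0.011
grasp_force: 58.6
```

Call:
{"api": "drive_tool", "payload": {"motion": [{"tx":0.15,"ty":0.99,"tz":0,"wx":0,"wy":0,"wz":0,"gripper":5}]}}

```text
time_s: 12.8
position: [0.5546, 0.0028, 0.0566]
tcp_rot: [-3.139, 0.0, 2.987]
wrist_force: [0.9, -4.7, -5.3]
gripper_width: 0.0109
grasp_force: 58.6
```

Call:
{"api": "drive_tool", "payload": {"motion": [{"tx":0.15,"ty":0.99,"tz":0,"wx":0,"wy":0,"wz":0,"gripper":5}]}}

```text
time_s: 12.92
position: [0.5548, 0.0038, 0.0566]
tcp_rot: [-3.139, 0.0, 2.987]
wrist_force: [1.3, -5.8, -5.9]
gripper_width: 0.0108
grasp_force: 58.6
```

Call:
{"api": "drive_tool", "payload": {"motion": [{"tx":0.15,"ty":0.99,"tz":0,"wx":0,"wy":0,"wz":0,"gripper":5}]}}

```text
time_s: 13.05
position: [0.5548, 0.004, 0.0566]
tcp_rot: [-3.137, 0.0, 2.986]
wrist_force: [-0.3, -9.6, -5.4]
gripper_width: 0.0114
grasp_force: 58.7
```

Call:
{"api": "drive_tool", "payload": {"motion": [{"tx":0.15,"ty":0.99,"tz":0,"wx":0,"wy":0,"wz":0,"gripper":5}]}}

```text
time_s: 13.18
position: [0.5549, 0.0048, 0.0566]
tcp_rot: [-3.137, 0.0, 2.986]
wrist_force: [0.5, -8.6, -6.2]
gripper_width: 0.0108
grasp_force: 58.7
```

Call:
{"api": "drive_tool", "payload": {"motion": [{"tx":0.15,"ty":0.99,"tz":0,"wx":0,"wy":0,"wz":0,"gripper":5}]}}

```text
time_s: 13.3
position: [0.5551, 0.0057, 0.0566]
tcp_rot: [-3.137, 0.0, 2.986]
wrist_force: [0.5, -8.7, -6.0]
gripper_width: 0.0105
grasp_force: 58.7
```

Call:
{"api": "drive_tool", "payload": {"motion": [{"tx":0,"ty":-1.2,"tz":-1.5,"wx":0,"wy":0,"wz":0,"gripper":5},{"tx":0,"ty":-0.6,"tz":-1.5,"wx":0,"wy":0,"wz":0,"gripper":5},{"tx":0,"ty":0,"tz":0,"wx":0,"wy":0,"wz":0,"gripper":5},{"tx":0,"ty":0,"tz":0,"wx":0,"wy":0,"wz":0,"gripper":5}]}}

```text
time_s: 13.8
position: [0.5551, 0.0059, 0.0536]
tcp_rot: [-3.141, -0.0, 2.987]
wrist_force: [0.2, -5.4, -5.4]
gripper_width: 0.0111
grasp_force: 58.8
```

Call:
{"api": "drive_tool", "payload": {"motion": [{"tx":0,"ty":0,"tz":-1,"wx":0,"wy":0,"wz":0,"gripper":5},{"tx":0,"ty":0,"tz":-0.5,"wx":0,"wy":0,"wz":0,"gripper":5},{"tx":0,"ty":0,"tz":0,"wx":0,"wy":0,"wz":0,"gripper":5}]}}

```text
time_s: 14.18
position: [0.5551, 0.0059, 0.0521]
tcp_rot: [-3.141, -0.0, 2.987]
wrist_force: [-0.4, -4.3, -4.4]
gripper_width: 0.0107
grasp_force: 58.9
```

Call:
{"api": "drive_tool", "payload": {"motion": [{"tx":0,"ty":0,"tz":-0.5,"wx":0,"wy":0,"wz":0,"gripper":5},{"tx":0,"ty":0,"tz":0,"wx":0,"wy":0,"wz":0,"gripper":5}]}}

```text
time_s: 14.42
position: [0.5551, 0.0059, 0.0516]
tcp_rot: [-3.141, -0.0, 2.987]
wrist_force: [-0.5, -4.7, -3.6]
gripper_width: 0.0108
grasp_force: 58.9
```

Call:
{"api": "drive_tool", "payload": {"motion": [{"tx":0,"ty":0,"tz":-0.5,"wx":0,"wy":0,"wz":0,"gripper":5},{"tx":0,"ty":0,"tz":0,"wx":0,"wy":0,"wz":0,"gripper":5}]}}

```text
time_s: 14.68
position: [0.5551, 0.0059, 0.0512]
tcp_rot: [-3.141, -0.0, 2.987]
wrist_force: [-1.1, -4.3, -2.4]
gripper_width: 0.0105
grasp_force: 59.0
```

Call:
{"api": "drive_tool", "payload": {"motion": [{"tx":0,"ty":0,"tz":-0.5,"wx":0,"wy":0,"wz":0,"gripper":5},{"tx":0,"ty":0,"tz":0,"wx":0,"wy":0,"wz":0,"gripper":5}]}}

```text
time_s: 14.92
position: [0.5551, 0.006, 0.0508]
tcp_rot: [-3.141, -0.0, 2.987]
wrist_force: [-1.1, -4.4, -3.2]
gripper_width: 0.011
grasp_force: 59.1
```

Call:
{"api": "drive_tool", "payload": {"motion": [{"tx":0,"ty":0,"tz":-0.5,"wx":0,"wy":0,"wz":0,"gripper":5},{"tx":0,"ty":0,"tz":0,"wx":0,"wy":0,"wz":0,"gripper":5}]}}

```text
time_s: 15.18
position: [0.5551, 0.006, 0.0503]
tcp_rot: [-3.141, -0.0, 2.987]
wrist_force: [-0.3, -4.5, -1.7]
gripper_width: 0.0107
grasp_force: 59.1
```

Call:
{"api": "drive_tool", "payload": {"motion": [{"tx":0,"ty":0,"tz":-0.5,"wx":0,"wy":0,"wz":0,"gripper":5},{"tx":0,"ty":0,"tz":0,"wx":0,"wy":0,"wz":0,"gripper":5}]}}

```text
time_s: 15.42
position: [0.5551, 0.006, 0.0499]
tcp_rot: [-3.141, -0.0, 2.987]
wrist_force: [-1.3, -5.0, -2.2]
gripper_width: 0.0109
grasp_force: 59.2
```

Call:
{"api": "drive_tool", "payload": {"motion": [{"tx":-0.1,"ty":-0.8,"tz":-0.7,"wx":0,"wy":0,"wz":0,"gripper":5},{"tx":0,"ty":0,"tz":-0.5,"wx":0,"wy":0,"wz":0,"gripper":5},{"tx":0,"ty":0,"tz":0,"wx":0,"wy":0,"wz":0,"gripper":5}]}}

```text
time_s: 15.8
position: [0.5551, 0.0059, 0.0486]
tcp_rot: [3.14, -0.0, 2.988]
wrist_force: [-0.6, -1.3, -1.7]
gripper_width: 0.0109
grasp_force: 59.3
```

Call:
{"api": "drive_tool", "payload": {"motion": [{"tx":0,"ty":-0.3,"tz":-0.5,"wx":0,"wy":0,"wz":0,"gripper":5},{"tx":0,"ty":0,"tz":-0.4,"wx":0,"wy":0,"wz":0,"gripper":5},{"tx":0,"ty":0,"tz":0,"wx":0,"wy":0,"wz":0,"gripper":5}]}}

```text
time_s: 16.18
position: [0.5551, 0.0059, 0.0475]
tcp_rot: [3.14, -0.0, 2.988]
wrist_force: [-1.7, 1.7, -0.3]
gripper_width: 0.0108
grasp_force: 59.5
```

Call:
{"api": "drive_tool", "payload": {"motion": [{"tx":0,"ty":0.3,"tz":0,"wx":0,"wy":0,"wz":0,"gripper":12},{"tx":0,"ty":0,"tz":0,"wx":0,"wy":0,"wz":0,"gripper":14},{"tx":0,"ty":0,"tz":0,"wx":0,"wy":0,"wz":0,"gripper":18},{"tx":0,"ty":0,"tz":0,"wx":0,"wy":0,"wz":0,"gripper":24},{"tx":0,"ty":0,"tz":0,"wx":0,"wy":0,"wz":0,"gripper":24}]}}

```text
time_s: 16.8
position: [0.5554, 0.0052, 0.0476]
tcp_rot: [-3.141, 0.0, 2.987]
wrist_force: [-0.2, -0.3, -0.3]
gripper_width: 0.0243
grasp_force: 0.0
```

Call:
{"api": "drive_tool", "payload": {"motion": [{"tx":0,"ty":0,"tz":10,"wx":0,"wy":0,"wz":0,"gripper":24},{"tx":0,"ty":0,"tz":20,"wx":0,"wy":0,"wz":0,"gripper":30},{"tx":0,"ty":0,"tz":35,"wx":0,"wy":0,"wz":0,"gripper":30},{"tx":0,"ty":0,"tz":40,"wx":0,"wy":0,"wz":0,"gripper":30},{"tx":0,"ty":0,"tz":40,"wx":0,"wy":0,"wz":0,"gripper":60},{"tx":0,"ty":0,"tz":40,"wx":0,"wy":0,"wz":0,"gripper":60},{"tx":0,"ty":0,"tz":6,"wx":0,"wy":0,"wz":0,"gripper":60},{"tx":0,"ty":0,"tz":0,"wx":0,"wy":0,"wz":0,"gripper":60}]}}

```text
time_s: 17.8
position: [0.5553, 0.0053, 0.2389]
tcp_rot: [3.142, 0.001, 2.987]
wrist_force: [0.3, 0.2, -0.0]
gripper_width: 0.06
grasp_force: 0.0
```

Run:
```python
from h import *
T=arm.sense()["position"]; print(T)
w=arm.camera("wrist"); cv2.imwrite("pics/w10.png",w[:,:,::-1])
s=arm.camera("scene"); cv2.imwrite("pics/s10.png",s[:,:,::-1])
t=arm.camera("top"); cv2.imwrite("pics/t10.png",t[:,:,::-1])
p=arm.camera_params("wrist"); m=redmask(w); m[:100]=0; m[:,:280]=0;m[:,350:]=0
v,u=np.nonzero(m); print(u.mean(),v.min(),v.max())
def tri(obs):
    A=[];b=[]
    for p,u,v in obs:
        d=p["R"].T@np.array([(u-p["cx"])/f(p),(v-p["cy"])/f(p),1]); d/=np.linalg.norm(d); c=-p["R"].T@p["t"]
        M=np.eye(3)-np.outer(d,d); A.append(M); b.append(M@c)
    return np.linalg.lstsq(np.vstack(A),np.hstack(b),rcond=None)[0]
# bar z: compare scene bar line with predicted heights
ms=redmask(s); bl=blobs(ms,6); print([ (np.round(b[0],1).tolist(),np.round(b[1],1).tolist()) for b in bl])
for z in(.095,.1005): print(z,proj(arm.camera_params("scene"),[.5561,.0042,z]))
a=cv2.resize(w[60:300,230:630],None,fx=1.95,fy=1.95,interpolation=cv2.INTER_CUBIC)
cv2.imwrite("pics/c10.png",a[:,:,::-1])
```

```text
[0.5552685  0.00531834 0.23886372]
314.75778546712803 134 244
[([544.3, 13.6], [14.0, 25.4]), ([315.1, 209.3], [25.7, 7.3]), ([309.5, 232.5], [3.5, 34.6]), ([508.0, 314.5], [8.0, 7.0]), ([506.0, 295.0], [6.0, 6.0]), ([382.5, 1.5], [3.0, 11.0])]
0.095 [309.74715841 232.50333411]
0.1005 [309.71319123 231.15440022]
```

View pics/c10.png

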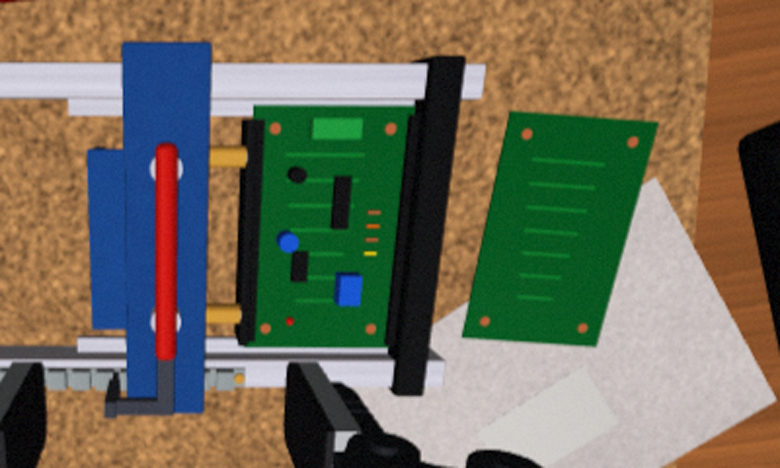

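Run:
```python
from h import *
p=arm.camera_params("wrist"); T=arm.sense()["position"]
def off(n,T):  # bar centre column, intensity weighted, rows near mid
    a=cv2.imread(f"pics/{n}.png").astype(float); r=a[:,:,2]-a[:,:,1]
    r=np.clip(r[150:230,296:330]-40,0,None); return (r*np.arange(296,330)).sum()/r.sum()
u0,u1=off("w2",0),off("w10",0); print(u0,u1)
# same height: mm per px
k=np.linalg.norm(ray(p,u0+1,190,.101)-ray(p,u0,190,.101))*1000
c,s=np.cos(np.radians(8.86)),np.sin(np.radians(8.86))
n=np.array([s,c]); A=np.array([.54457,-.07063]); 
print(k,"travel",((T[:2]-A)@n)*1000+(u1-u0)*k)
```

```text
311.874015447333 314.5152598585204
1.0353461982123802 travel 79.35063412461115
```

Run:
```python
from h import *
p=arm.camera_params("wrist")
def edge(n,a,b,rows):
    g=cv2.imread(f"pics/{n}.png")[:,:,2].astype(float); out=[]
    for r in rows:
        l=np.convolve(g[r,a:b],[1,1,1],'valid')/3; d=np.diff(l); 
        i=np.argmin(d); w=np.clip(-d[max(0,i-2):i+3],0,None); out.append(a+1.5+(w*np.arange(max(0,i-2),max(0,i-2)+len(w))).sum()/w.sum())
    return np.array(out)
for n in("w2","w10"):
    rows=range(160,210,4); e=edge(n,338,366,rows); k=np.polyfit(rows,e,1); print(n,np.round(e,1),np.median(e))
kl=np.linalg.norm(ray(p,351,185,.03)-ray(p,350,185,.03))*1000; print("mm/px at lip",kl)
```

```text
w2 [351.5 351.4 351.6 351.5 351.2 350.9 350.7 350.6 350.4 350.2 350.2 350.2
 350. ] 350.7475247524753
w10 [351.9 351.9 351.8 351.7 351.4 351.5 351.4 351.3 351.1 350.9 350.5 350.3
 350.5] 351.37135922330094
mm/px at lip 1.2659726439066639
```

```bash
python3 -c "
from plant import arm
print(arm.job_done())"
```

```text
the job is handed in; nothing more can be done
None
```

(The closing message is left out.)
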